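# Check three grease syringes and set the clogged one aside

## Robot

A 6-joint arm with a two-finger parallel gripper is mounted at the origin on a cart in front of the work surface, level with it; the furniture and walls round the work are solid. World frame = base frame: x ahead of the robot, y to its left, z up, the work surface at z = 0. Lengths are in mm, angles in degrees, forces in N, time in s.
With the tool pointing down it reaches from about 200 to 875 mm from the base axis. Payload 3.4 kg.
Tool frame: the origin (TCP) lies at the very end of the fingers, on their centre line; the grasp point (between the pads) lies 19 mm behind it; z points along the fingers, x is the direction in which the jaws open and shut, and the axes are right-handed (so a half turn about z gives the same grasp; the last joint's range is limited). The gripper opens to 94 mm and grips with 3 to 60 N. Pads are 16 mm wide; open, the fingers measure 119 mm over their backs; the gripper's body (75 mm by 177 mm) begins 78 mm behind the grasp point.
Start: joints at [-72.078, 15.808, 86.224, -0, 77.962, -6.933], TCP at [241.689, -521.778, 205.493] pointing down, gripper open.
Joint ranges: [-165.64, 165.64], [-43.16, 119.46], [12.63, 154.43], [-67.54, 247.53], [6.08, 155.33], [-154.97, 154.97]. Speed limits (degrees/s): [147.25, 147.25, 180, 180, 180, 180].

## Interface

Orientations are given as a 3x3 rotation matrix whose columns are the frame's x, y, z axes.
In Python, from plant import get_state, get_image, ticket, look_for gives the robot as it stands.
- The arm moves only by the shell command python3 -m crank 'ROWS' [FORCE]. ROWS is JSON, a list that holds one entry, the list of rows, each a list of 5 numbers: the opening, from 0 (shut) to 1 (fully open), then the shift along the world's x, y, z in mm, then the turn about the world's z in rad. In form: [[[fingers, tx, ty, tz, yaw], ...]]. A call has 1 to 5 rows; each row shifts and turns the commanded pose from where the row before left it; what a row does not reach is not made up. A row lasts 1/12 s, in which the tool goes at most 41.7 mm and 7.16 degrees, less where a joint would pass 70% of its speed; a pose out of reach is approached as far as the arm can. A call with a gripper value outside its range is refused whole. The fingers move at their own pace and stop on an object; FORCE is the grip in N (left out, the last holds). Time passes only in rows, so rows that do not move let the fingers close. It gives the time, the measured TCP pose, the force and the opening at its end, in the units of the state.
- get_state(): the state, without advancing time (a new reading comes with each control period).
- get_image(name): name is "side" or "top"; returns a dict with "pixels" (400x640x3 uint8, red, green, blue), "range_z" (400x640 float32, mm along the optical axis (not along the pixel's ray), 0 where there is no reading), "K" (3x3 intrinsics, pixels), "rvec" (rotation vector, rad) and "tvec" (3), from world to camera coordinates, as OpenCV has them. Camera axes: x right, y down, z forward; pixel columns grow to the right and rows downward; lengths in mm; the calibration is good to about 2 mm. A picture is of the moment at which its call begins.
- ticket.hand_in(): hands the job in, once; it reports no verdict.
Trained networks look in a picture, given as the dict that the camera call returned (one of the last four; its "shot" number tells which), for a name from the list of things; names that differ only in an ending like _2 or _b are one class to them, and where a whole thing is asked for, a point or a joint stands for the part that bears it (a point fixed in the world has none). Each returns a list of dicts, best first, with "confidence" (0 to 1); they miss things now and then, are a little off and sometimes report something else, mostly with a low value. They report only what shows in the picture. A call takes as long as a camera call. They do not tell look-alikes from the thing itself.
- look_for(picture, target): "extent" ([left, top, right, bottom] in pixels, round what is visible of it).
The state is a dict: "t": time; "joint_positions": joint angles; "qvel": joint speeds; "effort": joint torques, N m; "eef_pos": TCP position; "orientation": TCP orientation; "force": force on the tool from outside, world axes, zero at the start; "wrist_torque": the same for the moment, N m; "grip_width": finger opening in mm.
Only numpy, scipy, OpenCV 4.12 (cv2) and the standard library are available. Lean on these libraries where they do the work, as an engineer would, in place of code of your own. Each camera call takes 0.05 s, during which the arm holds its last target.

## Task

The three grease syringes in the rack are due for refilling, but one of them has hardened grease inside. Press each plunger down by its thumb button, never harder than 25 N: leave those that run freely pushed fully home in the rack, and where one stiffens part-way, stop and do not force it. Lift that clogged syringe out by its screw cap and lower it, without dropping it, into the single wooden holder so that it hangs upright on its cap with its plunger as it stopped; leave everything else where it is.

Things in the scene. Friction and masses are not known exactly. Their poses are not given: they have to be found in the camera images.
- cap_a (a point): middle of the screw cap of syringe_a, on its axis, 18 mm above the cap's underside, which rests on the rack's top; z up. The round black cap, 36 mm in diameter and 30 mm tall, is what to lift the syringe by; it does not unscrew.
- button_a (a point): centre of the flat top of syringe_a's round black thumb button, 26 mm in diameter, 9 mm thick, on a 10 mm rod. With the plunger fully out it stands 52 mm above the top of the screw cap, fully home 10 to 16 mm above it.
- plunger_a (a joint): plunger of syringe_a in m: 0 fully out, grows as it is pushed down, stays where left; starts at 0 to 0.008. Clean: even drag of 4 N, a rubber buffer at 0.036 (2 N more per mm), hard end at 0.042; home once pressed on the buffer with 6 N or more. Clogged: same drag at first, then part-way, between 0.020 and 0.030, a jump to 7 N and 2 N more per mm; let go, it springs back to where it stiffened.
- syringe_a: the whole of syringe_a, one of three steel grease syringes that look alike, 0.17 kg, hanging nozzle down. Origin on its axis at the underside of the screw cap, z up. Barrel 28 mm in diameter, reaching 70 mm below the cap, its foot chamfered, then a nozzle 14 mm longer.
- cap_b (a point): middle of the screw cap of syringe_b, on its axis, 18 mm above the cap's underside, which rests on the rack's top; z up. The round black cap, 36 mm in diameter and 30 mm tall, is what to lift the syringe by; it does not unscrew.
- button_b (a point): centre of the flat top of syringe_b's round black thumb button, 26 mm in diameter, 9 mm thick, on a 10 mm rod. With the plunger fully out it stands 52 mm above the top of the screw cap, fully home 10 to 16 mm above it.
- plunger_b (a joint): plunger of syringe_b in m: 0 fully out, grows as it is pushed down, stays where left; starts at 0 to 0.008. Clean: even drag of 4 N, a rubber buffer at 0.036 (2 N more per mm), hard end at 0.042; home once pressed on the buffer with 6 N or more. Clogged: same drag at first, then part-way, between 0.020 and 0.030, a jump to 7 N and 2 N more per mm; let go, it springs back to where it stiffened.
- syringe_b: the whole of syringe_b, one of three steel grease syringes that look alike, 0.17 kg, hanging nozzle down. Origin on its axis at the underside of the screw cap, z up. Barrel 28 mm in diameter, reaching 70 mm below the cap, its foot chamfered, then a nozzle 14 mm longer.
- cap_c (a point): middle of the screw cap of syringe_c, on its axis, 18 mm above the cap's underside, which rests on the rack's top; z up. The round black cap, 36 mm in diameter and 30 mm tall, is what to lift the syringe by; it does not unscrew.
- button_c (a point): centre of the flat top of syringe_c's round black thumb button, 26 mm in diameter, 9 mm thick, on a 10 mm rod. With the plunger fully out it stands 52 mm above the top of the screw cap, fully home 10 to 16 mm above it.
- plunger_c (a joint): plunger of syringe_c in m: 0 fully out, grows as it is pushed down, stays where left; starts at 0 to 0.008. Clean: even drag of 4 N, a rubber buffer at 0.036 (2 N more per mm), hard end at 0.042; home once pressed on the buffer with 6 N or more. Clogged: same drag at first, then part-way, between 0.020 and 0.030, a jump to 7 N and 2 N more per mm; let go, it springs back to where it stiffened.
- syringe_c: the whole of syringe_c, one of three steel grease syringes that look alike, 0.17 kg, hanging nozzle down. Origin on its axis at the underside of the screw cap, z up. Barrel 28 mm in diameter, reaching 70 mm below the cap, its foot chamfered, then a nozzle 14 mm longer.
- rack: grey bridge of bent sheet metal, fixed to the bench, 80 x 312 x 100 mm over its feet; origin under its centre on the bench, z up, y along its row of three 31 mm holes, which are 85 mm apart. Its flat top is 100 mm above the bench. Syringes a, b, c stand in that order from its +y to its -y end.
- holder_hole (a point): centre of the mouth of the 32 mm hole in the single holder, a wooden block 68 x 68 mm on a 92 mm square plywood foot, fixed to the bench. The mouth is 100 mm above the bench; the hole is vertical and 90 mm deep, so a syringe hangs in it by its cap as in the rack.
- putty_tin: flat brass-coloured grease tin, 62 mm in diameter, 23 mm high, on the bench behind the rack; origin under its centre. Stays where it is.
- chain_drive_1: cream round blind chain drive, 58 x 48 x 15 mm, on the bench in front of the rack; origin under its centre. Stays where it is.
- bracket_3: white blind bracket lying on its side, 57 x 48 x 35 mm, on the bench to the left of the rack; origin under its centre. Stays where it is.
- bracket_1: white L-shaped blind bracket standing on one leg, 35 x 48 x 57 mm, on the bench near the bins; origin under its centre. Stays where it is.
Things that resemble listed ones, but are neither listed nor needed, are in the scene too. Leave any turquoise look-alike of the syringe_a alone.

How it is judged:
By the outcome, as a careful person would: the job done as asked, in the order asked, and still so for the second after the job is handed in, with the robot touching nothing.
It also fails if it takes over 67 s, if anything falls off the work surface, if the arm or the gripper's body presses on something with over 40 N, if the wrist force passes 120 N, or if a joint passes its speed limit or range.

## Working session

There is one attempt and no reset: what is moved stays moved. The work goes in short steps, Python scripts to look and compute and a shell command to move; the robot and the scene stay as the last step left them, time stands still between calls to the robot, and variables do not carry over. Pictures are saved under pics/ and viewed, and the job is handed in when it is done.

```bash
mkdir -p pics; ls; cat > h.py <<'E'
import numpy as np, cv2, json
from plant import get_state, get_image, ticket, look_for
def save(im,name,box=None,s=1):
    p=im["pixels"]
    if box: p=p[box[1]:box[3],box[0]:box[2]]
    p=cv2.resize(p,None,fx=s,fy=s,interpolation=cv2.INTER_CUBIC) if s!=1 else p
    cv2.imwrite("pics/"+name,cv2.cvtColor(p,cv2.COLOR_RGB2BGR))
def world(im,u=None,v=None):
    R,_=cv2.Rodrigues(np.array(im["rvec"],float)); K=np.array(im["K"]); t=np.array(im["tvec"]).ravel()
    vv,uu=np.mgrid[0:400,0:640]
    z=im["range_z"].astype(float)
    c=np.stack([(uu-K[0,2])/K[0,0]*z,(vv-K[1,2])/K[1,1]*z,z],-1)
    w=(c-t)@R
    w[z==0]=np.nan
    return w
def proj(im,p):
    q,_=cv2.projectPoints(np.array(p,float).reshape(-1,3),np.array(im["rvec"],float),np.array(im["tvec"],float),np.array(im["K"],float),None)
    return q.reshape(-1,2)
E
python3 - <<'E'
from h import *
s=get_state(); print({k:np.round(v,2).tolist() for k,v in s.items() if k in("t","eef_pos","force","grip_width","orientation")})
for n in("top","side"):
    im=get_image(n); save(im,n+"0.png")
    print(n,np.round(im["tvec"],0),np.round(im["rvec"],2))
    for t in("cap_a","button_a","syringe_a","rack","holder_hole"):
        try:
            for d in look_for(im,t)[:6]: print(t,np.round(d["extent"]),round(d["confidence"],2))
        except Exception as e: print(t,e)
    np.save(n+"0.npy",im,allow_pickle=True)
E
```

```text
pics
{'t': 0.0, 'eef_pos': [241.49, -521.21, 204.63], 'orientation': [[0.42, -0.91, -0.0], [-0.91, -0.42, 0.0], [-0.0, -0.0, -1.0]], 'force': [-0.65, -0.36, -0.02], 'grip_width': 94.17}
top [   7.  585. 1339.] [ 2.16 -2.11  0.23]
cap_a [324. 201. 338. 214.] 0.72
cap_a [257. 246. 272. 260.] 0.7
cap_a [262. 207. 275. 219.] 0.64
cap_a [295. 204. 309. 215.] 0.58
button_a [264. 209. 274. 217.] 0.57
button_a [296. 202. 310. 212.] 0.55
button_a [329. 198. 337. 213.] 0.46
button_a [323. 200. 339. 212.] 0.18
syringe_a [326. 199. 336. 214.] 0.64
syringe_a [264. 208. 277. 222.] 0.58
syringe_a [261. 244. 272. 255.] 0.49
syringe_a [294. 202. 306. 220.] 0.42
rack [249. 191. 355. 235.] 0.79
holder_hole [412. 232. 451. 268.] 0.64
side [467. 249. 874.] [ 0.73 -2.24  1.54]
cap_a [293. 200. 305. 232.] 0.84
cap_a [308. 197. 321. 246.] 0.72
cap_a [321. 179. 336. 230.] 0.66
button_a [311. 190. 322. 210.] 0.65
button_a [292. 203. 304. 217.] 0.56
button_a [327. 182. 334. 200.] 0.38
syringe_a [321. 220. 340. 283.] 0.89
syringe_a [322. 184. 332. 234.] 0.72
syringe_a [308. 189. 321. 246.] 0.58
syringe_a [292. 201. 306. 236.] 0.53
rack [270. 202. 347. 284.] 0.77
holder_hole [385. 182. 425. 221.] 0.96
holder_hole [202. 241. 227. 264.] 0.69
```

View pics/top0.png

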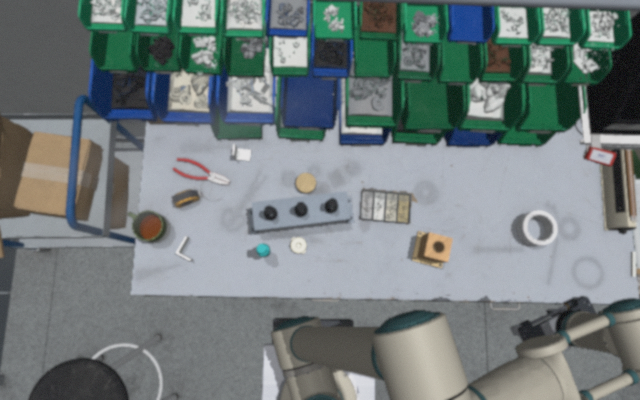

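View pics/side0.png

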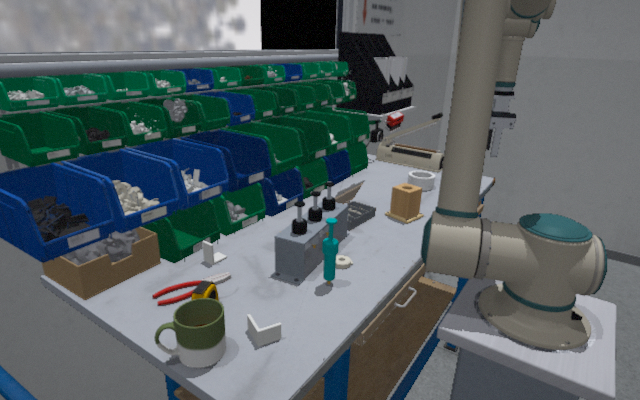

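```bash
python3 - <<'E'
from h import *
im=np.load("top0.npy",allow_pickle=True).item(); save(im,"topc.png",(230,170,480,290),3)
im=np.load("side0.npy",allow_pickle=True).item(); save(im,"sidec.png",(240,160,440,300),4)
E
```

```text
(no output)
```

View pics/topc.png

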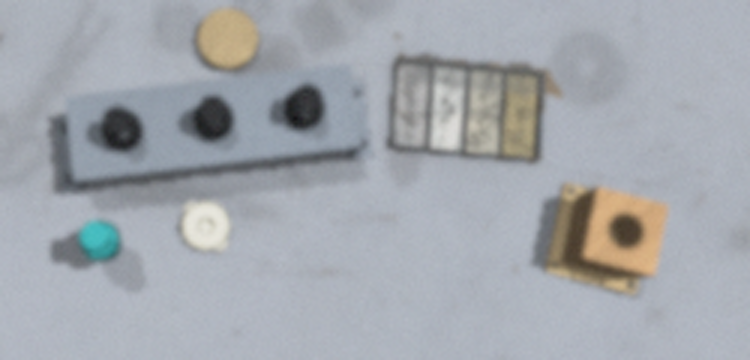

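View pics/sidec.png

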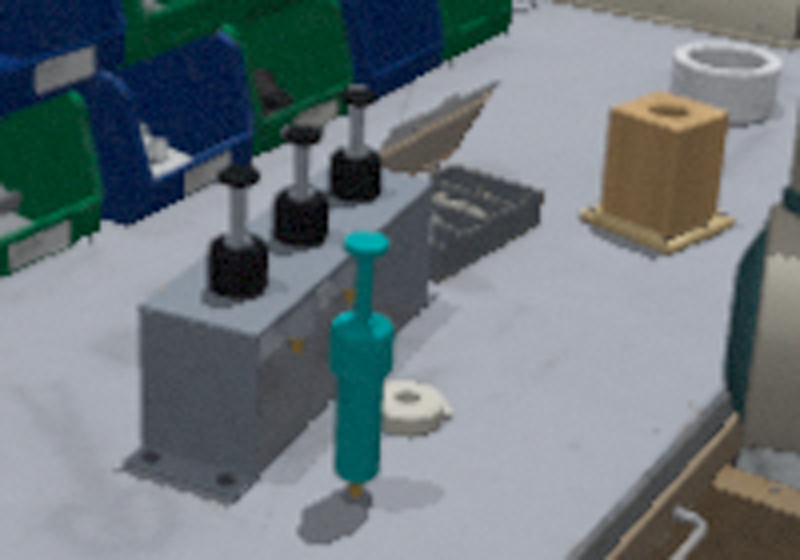

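Three black-capped syringes stand in the rack: top-view pixels (270,213), (300,210) and (331,206). The turquoise look-alike at (263,250) stands in front and stays alone. The wooden holder is at (437,247). Next I'll measure them.

```bash
python3 - <<'E'
from h import *
for n in("top","side"):
    im=np.load(n+"0.npy",allow_pickle=True).item(); w=world(im); p=im["pixels"].astype(int)
    dark=p.max(-1)<70
    roi=(w[...,0]>300)&(w[...,0]<700)&(w[...,1]>-150)&(w[...,1]<700)
    print(n,"bench z",np.nanmedian(w[(w[...,2]<15)&(w[...,2]>-15)&roi][:,2]))
    # rack top
    m=roi&(abs(w[...,2]-100)<8)
    k,lab,st,c=cv2.connectedComponentsWithStats(m.astype(np.uint8))
    for i in range(1,k):
        if st[i,4]>60:
            q=w[lab==i]; r=cv2.minAreaRect(q[:,:2].astype(np.float32)); print(" plane",st[i],np.round(q.mean(0),1),r)
    m=roi&dark&(w[...,2]>105)&(w[...,2]<200)
    k,lab,st,c=cv2.connectedComponentsWithStats(m.astype(np.uint8))
    for i in range(1,k):
        if st[i,4]>8:
            q=w[lab==i]; print(" dark",st[i],np.round(np.nanmin(q,0),1),np.round(np.nanmax(q,0),1),np.round(np.median(q,0),1))
E
```

```text
top bench z -0.5173253344550366
 plane [ 252  191   99   40 2252] [521.5  61.3  99.5] ((523.0260009765625, 60.7791748046875), (81.00044250488281, 270.6708679199219), 8.072076797485352)
 dark [325 200  12  13 117] [516.8 -36.3 111.3] [543.6  -5.7 178.4] [529.6 -19.4 132.7]
 dark [295 203  12  13 113] [505.1  46.4 121.5] [531.5  76.9 179.7] [516.7  62.6 165.7]
 dark [264 207  12  13 113] [493.1 130.7 114.9] [518.9 161.9 181.4] [505.1 144.1 134.3]
side bench z 0.41430917528388705
 plane [ 274  201   74   46 1049] [510.4  98.8 100.3] ((525.569580078125, 62.20677947998047), (82.55745697021484, 276.45166015625), 8.343598365783691)
 plane [322 244  16  10 101] [404.9 175.1  99.9] ((405.5418395996094, 174.60997009277344), (34.43115997314453, 14.621956825256348), 29.65415382385254)
 dark [325 182   9   5  31] [524.2 -27.  167.7] [546.3  -8.5 176.3] [532.3 -16.8 173.8]
 dark [310 191  10   6  40] [513.   54.4 165. ] [535.9  75.1 176.1] [521.5  66.1 173.6]
 dark [322 198  13  11 119] [517.9 -28.2 105.3] [546.9  -0.7 131.6] [527.7  -9.  120.4]
 dark [294 201  11   6  48] [500.7 136.8 169.8] [521.2 160.1 178. ] [509.2 150.8 176.1]
 dark [308 208  14  13 144] [505.1  50.6 105. ] [534.3  83.8 131.9] [514.9  74.9 119.6]
 dark [292 219  15  14 169] [493.8 132.2 105. ] [523.2 166.9 132. ] [502.7 158.5 120. ]
```

```bash
cat > fit.py <<'E'
from h import *
from scipy.optimize import minimize
S=4
def cyl(x,y,r,z0,z1,n=40):
    a=np.linspace(0,2*np.pi,n,endpoint=False); c=np.stack([x+r*np.cos(a),y+r*np.sin(a)],-1)
    return np.vstack([np.c_[c,np.full(n,z0)],np.c_[c,np.full(n,z1)]])
def render(im,solids,box):
    m=np.zeros(((box[3]-box[1])*S,(box[2]-box[0])*S),np.uint8)
    for s in solids:
        q=cv2.convexHull(proj(im,s).astype(np.float32))[:,0]
        q=((q+0.5-np.array(box[:2]))*S-0.5)
        cv2.fillConvexPoly(m,np.round(q*16).astype(np.int32),255,shift=4)
    return cv2.resize(m,None,fx=1/S,fy=1/S,interpolation=cv2.INTER_AREA)/255.
def darkness(im,box,lo=35,hi=110):
    g=im["pixels"][box[1]:box[3],box[0]:box[2]].astype(float).max(-1)
    return g
def fit_xy(im,x0,fn,box,weights=None):
    g=darkness(im,box)
    def cost(p):
        a=cv2.GaussianBlur(render(im,fn(*p),box),(0,0),0.7).ravel()
        A=np.c_[a,np.ones_like(a)]; c,res,_,_=np.linalg.lstsq(A,g.ravel(),rcond=None)
        return ((A@c-g.ravel())**2).mean()
    sx=np.vstack([x0]+[np.array(x0)+6*np.eye(len(x0))[i] for i in range(len(x0))])
    r=minimize(cost,x0,method="Nelder-Mead",options=dict(initial_simplex=sx,xatol=.05,fatol=1e-3))
    return r.x,r.fun
E
python3 - <<'E'
from fit import *
T=np.load("top0.npy",allow_pickle=True).item(); D=np.load("side0.npy",allow_pickle=True).item()
for nm,x0 in(("a",(507,147)),("b",(519,63)),("c",(531,-21))):
    for im,n in((T,"top"),(D,"side")):
        c=proj(im,[x0[0],x0[1],140])[0]; h=(12,12) if n=="top" else (10,14)
        u,v=int(c[0]),int(c[1]); 
        if n=="side":
            c=proj(im,[x0[0],x0[1],115])[0];u,v=int(c[0]),int(c[1])
            box=(u-9,v-7,u+10,v+10)
            f=lambda x,y:[cyl(x,y,18,100,130)]
            print(nm,n,*fit_xy(im,x0,f,box))
            c=proj(im,[x0[0],x0[1],173])[0];u,v=int(c[0]),int(c[1])
        else:
            box=(u-11,v-11,u+12,v+12)
            f=lambda x,y:[cyl(x,y,18,100,130),cyl(x,y,5,130,175),cyl(x,y,13,169,178)]
            print(nm,n,*fit_xy(im,x0,f,box))
# holder: top plane pts
for im,n in((T,"top"),(D,"side")):
    w=world(im); m=(abs(w[...,2]-100)<10)&(w[...,0]>300)&(w[...,0]<600)&(w[...,1]<-200)&(w[...,1]>-500)
    k,lab,st,c=cv2.connectedComponentsWithStats(m.astype(np.uint8))
    for i in range(1,k):
        if st[i,4]>30:
            q=w[lab==i]; print(n,st[i],np.round(np.median(q,0),1),cv2.minAreaRect(q[:,:2].astype(np.float32)))
E
```

```text
a top [509.76687169 146.04870272] 209.5766846720943
a side [510.95433998 146.90983772] 836.2574966689031
b top [521.7182579   62.40649942] 205.86581156132678
b side [522.8953228   62.17575645] 1210.5465948539536
c top [533.94306117 -20.98954046] 215.79853085085298
c side [533.56472397 -17.52199173] 1203.6932877680065
top [393 197  25   5  49] [ 563.3 -231.5  101. ] ((562.4618530273438, -233.44998168945312), (65.6938247680664, 11.39101791381836), 83.84788513183594)
top [424 233  29  29 523] [ 429.3 -324.7   99.4] ((429.5517883300781, -325.06243896484375), (69.88343048095703, 68.69780731201172), 76.76461791992188)
side [350 182  13   9  37] [ 564.7 -230.8   99.9] ((564.2816162109375, -233.12413024902344), (12.336699485778809, 65.9112777709961), 0.9296373128890991)
side [392 182  30  14 249] [ 428.7 -312.1   99.6] ((432.0146179199219, -323.3766784667969), (74.68939208984375, 72.5253677368164), 77.07403564453125)
```

```bash
python3 -m crank '[[[0,19.5,33.4,8,0.085],[0,19.5,33.4,8,0.085],[0,19.5,33.4,8,0.085],[0,19.5,33.4,0,0.085],[0,19.5,33.4,0,0.085]]]' 20
python3 -m crank '[[[0,19.5,33.4,0,0.085],[0,19.5,33.4,0,0.085],[0,19.5,33.4,0,0.085],[0,19.5,33.4,0,0.085],[0,19.5,33.4,0,0.085]]]'
python3 -m crank '[[[0,19.5,33.4,0,0.085],[0,19.5,33.4,0,0.085],[0,19.5,33.4,0,0.085],[0,19.5,33.4,0,0.085],[0,19.5,33.4,0,0.085]]]'
python3 -m crank '[[[0,0,0,0,0],[0,0,0,0,0]]]'
```

```text
t: 1.02
eef_pos: [340.0, -353.6, 230.2]
orientation: [[0.759, -0.651, 0.001], [-0.651, -0.759, -0.001], [0.002, 0.0, -1.0]]
force: [0.0, -0.1, -0.4]
grip_width: 64.4
t: 1.43
eef_pos: [437.3, -186.0, 229.8]
orientation: [[0.96, -0.279, 0.001], [-0.279, -0.96, -0.001], [0.001, 0.0, -1.0]]
force: [0.8, 0.2, -0.4]
grip_width: 30.6
t: 1.85
eef_pos: [534.8, -18.9, 229.8]
orientation: [[0.99, 0.142, 0.001], [0.142, -0.99, -0.0], [0.001, 0.0, -1.0]]
force: [-0.4, -1.1, -0.3]
grip_width: 0.5
t: 2.02
eef_pos: [534.7, -19.2, 229.2]
orientation: [[0.99, 0.141, -0.0], [0.141, -0.99, -0.0], [-0.0, 0.0, -1.0]]
force: [-0.3, 0.4, -0.5]
grip_width: 0.3
```

```bash
python3 -m crank '[[[0,0,0,-15,0],[0,0,0,-15,0],[0,0,0,-8,0],[0,0,0,-3,0],[0,0,0,0,0]]]'
for i in 1; do python3 -m crank '[[[0,0,0,-2,0],[0,0,0,-2,0],[0,0,0,-2,0],[0,0,0,-2,0],[0,0,0,-2,0]]]'; done
python3 -m crank '[[[0,0,0,-2,0],[0,0,0,-2,0],[0,0,0,-2,0]]]'
```

```text
t: 2.43
eef_pos: [533.3, -21.7, 187.9]
orientation: [[0.991, 0.136, -0.002], [0.136, -0.991, -0.0], [-0.002, -0.0, -1.0]]
force: [-0.6, 0.5, -0.8]
grip_width: 0.4
t: 2.85
eef_pos: [534.3, -20.8, 178.6]
orientation: [[0.99, 0.138, 0.001], [0.138, -0.99, -0.0], [0.001, 0.0, -1.0]]
force: [-0.4, 1.0, 0.2]
grip_width: 0.5
t: 3.1
eef_pos: [534.3, -20.7, 172.8]
orientation: [[0.99, 0.138, 0.001], [0.138, -0.99, -0.0], [0.0, 0.0, -1.0]]
force: [-1.2, -0.1, 4.5]
grip_width: 0.3
```

```bash
python3 -m crank '[[[0,0,0,-2,0],[0,0,0,-2,0],[0,0,0,-2,0],[0,0,0,-2,0]]]'|grep -E "pos|force"
python3 -m crank '[[[0,0,0,-1.5,0],[0,0,0,-1,0]]]'|grep -E "pos|force"
python3 -m crank '[[[0,0,0,-1,0],[0,0,0,-1,0]]]'|grep -E "pos|force"
python3 -m crank '[[[0,0,0,-1,0],[0,0,0,-1,0]]]'|grep -E "pos|force"
```

```text
eef_pos: [534.3, -20.7, 164.5]
force: [-0.8, 0.5, 4.2]
eef_pos: [534.3, -20.8, 161.8]
force: [-0.8, -0.2, 3.9]
eef_pos: [534.3, -20.8, 159.9]
force: [-1.5, 0.1, 3.6]
eef_pos: [534.3, -20.7, 158.4]
force: [-1.7, 0.5, 8.2]
```

```bash
python3 -m crank '[[[0,0,0,-0.7,0],[0,0,0,0,0]]]'|grep -E "pos|force"; python3 -m crank '[[[0,0,0,0,0]]]'|grep -E "pos|force"
```

```text
eef_pos: [534.3, -20.8, 157.9]
force: [-1.3, 0.1, 7.1]
eef_pos: [534.3, -20.8, 157.9]
force: [-1.6, -0.5, 6.9]
```

c stiffens from 4 N to 7–8 N at z≈158, 12 mm above where the buffer would be, so it is the clogged one. I'll back off and press b.

```bash
python3 -m crank '[[[0,0,0,12,0],[0,0,0,18,0],[0,0,0,18,0],[0,-6,41,0,0],[0,-6,41,0,0]]]'
python3 -m crank '[[[0,0,0,-10,0],[0,0,0,-5,0],[0,0,0,-3,0],[0,0,0,-2,0],[0,0,0,-2,0]]]'|grep -E "pos|force"
python3 -m crank '[[[0,0,0,-2,0],[0,0,0,-2,0],[0,0,0,-2,0],[0,0,0,-2,0]]]'|grep -E "pos|force"
```

```text
t: 4.6
eef_pos: [523.3, 60.3, 205.7]
orientation: [[0.991, 0.133, 0.002], [0.133, -0.991, -0.0], [0.002, 0.001, -1.0]]
force: [0.4, 1.4, -0.6]
grip_width: 0.4
eef_pos: [522.3, 60.0, 182.6]
force: [-0.0, -0.4, -0.3]
eef_pos: [522.3, 60.8, 175.2]
force: [0.9, 0.1, 0.3]
```

```bash
python3 -m crank '[[[0,0,0,-2,0],[0,0,0,-2,0],[0,0,0,-1,0],[0,0,0,-1,0]]]'|grep -E "pos|force"
python3 -m crank '[[[0,0,0,-1,0],[0,0,0,-1,0]]]'|grep -E "pos|force"
```

```text
eef_pos: [522.4, 61.0, 169.6]
force: [-0.3, -0.7, 3.7]
eef_pos: [522.4, 61.1, 167.5]
force: [-0.7, -0.5, 4.4]
```

```bash
python3 -m crank '[[[0,0,0,-2,0],[0,0,0,-2,0],[0,0,0,-1,0]]]'|grep -E "pos|force"
for i in 1;do python3 -m crank '[[[0,0,0,-1,0],[0,0,0,-1,0]]]'|grep -E "pos|force"
python3 -m crank '[[[0,0,0,-1,0],[0,0,0,-1,0]]]'|grep -E "pos|force"
python3 -m crank '[[[0,0,0,-1,0],[0,0,0,-1,0]]]'|grep -E "pos|force";done
```

```text
eef_pos: [522.3, 61.1, 162.1]
force: [-0.8, -1.7, 4.1]
eef_pos: [522.3, 61.1, 160.2]
force: [-0.7, -1.2, 4.2]
eef_pos: [522.3, 61.1, 158.3]
force: [-0.4, -1.0, 4.1]
eef_pos: [522.3, 61.2, 156.3]
force: [0.2, -1.5, 3.9]
```

```bash
python3 -m crank '[[[0,0,0,-1,0],[0,0,0,-1,0]]]'|grep -E "pos|force"
python3 -m crank '[[[0,0,0,-1,0],[0,0,0,-1,0]]]'|grep -E "pos|force"
python3 -m crank '[[[0,0,0,-1,0],[0,0,0,-1,0]]]'|grep -E "pos|force"
```

```text
eef_pos: [522.3, 61.2, 154.2]
force: [0.3, -1.6, 3.3]
eef_pos: [522.3, 61.2, 152.2]
force: [-0.2, -2.4, 3.7]
eef_pos: [522.3, 61.2, 150.2]
force: [-0.2, -2.3, 4.3]
```

b runs freely past the clog range. I'll push it onto the buffer.

```bash
python3 -m crank '[[[0,0,0,-1,0],[0,0,0,-1,0],[0,0,0,-1,0]]]'|grep -E "pos|force"
python3 -m crank '[[[0,0,0,-1,0],[0,0,0,-1,0]]]'|grep -E "pos|force"
python3 -m crank '[[[0,0,0,-1,0],[0,0,0,0,0]]]'|grep -E "pos|force"
python3 -m crank '[[[0,0,0,-1,0],[0,0,0,0,0]]]'|grep -E "pos|force"
```

```text
eef_pos: [522.3, 61.1, 147.2]
force: [0.4, -2.7, 3.4]
eef_pos: [522.3, 61.1, 145.3]
force: [0.7, -2.1, 6.0]
eef_pos: [522.3, 61.1, 144.5]
force: [-0.1, -2.1, 5.0]
eef_pos: [522.3, 61.0, 143.7]
force: [-0.3, -3.2, 5.7]
```

```bash
python3 -m crank '[[[0,0,0,-1,0],[0,0,0,0,0]]]'|grep -E "pos|force"
python3 -m crank '[[[0,0,0,-1,0],[0,0,0,0,0]]]'|grep -E "pos|force"
python3 -m crank '[[[0,0,0,-0.7,0],[0,0,0,0,0]]]'|grep -E "pos|force"
```

```text
eef_pos: [522.3, 61.0, 143.0]
force: [-0.3, -2.8, 8.0]
eef_pos: [522.4, 61.0, 142.2]
force: [-0.6, -2.7, 8.8]
eef_pos: [522.4, 61.0, 141.8]
force: [-1.6, -1.8, 10.7]
```

```bash
python3 -m crank '[[[0,0,0,15,0],[0,0,0,20,0],[0,0,0,22,0],[0,-6,41,0,0],[0,-6,41,0,0]]]'
python3 -m crank '[[[0,0,2,-5,0],[0,0,0,-5,0],[0,0,0,-2,0],[0,0,0,-2,0],[0,0,0,-2,0]]]'|grep -E "pos|force"
python3 -m crank '[[[0,0,0,-2,0],[0,0,0,-2,0]]]'|grep -E "pos|force"
```

```text
t: 8.77
eef_pos: [510.7, 143.5, 198.2]
orientation: [[0.991, 0.132, 0.001], [0.132, -0.991, 0.002], [0.001, -0.002, -1.0]]
force: [0.3, -0.2, -0.7]
grip_width: 0.4
eef_pos: [510.0, 144.3, 180.8]
force: [0.3, -0.3, 1.0]
eef_pos: [510.4, 144.4, 177.3]
force: [0.3, -0.5, -0.3]
```

```bash
python3 -m crank '[[[0,0,0,-2,0],[0,0,0,-2,0],[0,0,0,-2,0],[0,0,0,-2,0]]]'|grep -E "pos|force"
python3 -m crank '[[[0,0,0,-2,0],[0,0,0,-2,0],[0,0,0,-1,0]]]'|grep -E "pos|force"
python3 -m crank '[[[0,0,0,-1,0],[0,0,0,-1,0]]]'|grep -E "pos|force"
python3 -m crank '[[[0,0,0,-1,0],[0,0,0,-1,0]]]'|grep -E "pos|force"
```

```text
eef_pos: [510.5, 144.8, 169.9]
force: [0.6, -1.7, 4.7]
eef_pos: [510.3, 145.0, 164.4]
force: [-0.0, -1.7, 4.5]
eef_pos: [510.3, 145.1, 162.5]
force: [-1.4, -1.5, 4.4]
eef_pos: [510.3, 145.2, 160.6]
force: [-0.0, -1.5, 4.1]
```

```bash
python3 -m crank '[[[0,0,0,-1,0],[0,0,0,-1,0]]]'|grep -E "pos|force"
python3 -m crank '[[[0,0,0,-1,0],[0,0,0,-1,0]]]'|grep -E "pos|force"
python3 -m crank '[[[0,0,0,-1,0],[0,0,0,-1,0]]]'|grep -E "pos|force"
```

```text
eef_pos: [510.3, 145.2, 158.6]
force: [-0.4, -2.0, 4.4]
eef_pos: [510.3, 145.2, 156.5]
force: [0.5, -2.1, 2.6]
eef_pos: [510.2, 145.2, 154.5]
force: [0.5, -1.5, 5.3]
```

```bash
python3 -m crank '[[[0,0,0,-1,0],[0,0,0,-1,0]]]'|grep -E "pos|force"
python3 -m crank '[[[0,0,0,-1,0],[0,0,0,-1,0]]]'|grep -E "pos|force"
```

```text
eef_pos: [510.2, 145.2, 152.5]
force: [0.1, -2.6, 4.1]
eef_pos: [510.2, 145.2, 150.5]
force: [1.0, -2.5, 4.2]
```

```bash
python3 -m crank '[[[0,0,0,-1,0],[0,0,0,-1,0]]]'|grep -E "pos|force"
python3 -m crank '[[[0,0,0,-1,0],[0,0,0,-1,0]]]'|grep -E "pos|force"
python3 -m crank '[[[0,0,0,-1,0],[0,0,0,-1,0]]]'|grep -E "pos|force"
```

```text
eef_pos: [510.2, 145.2, 148.5]
force: [0.7, -2.3, 3.8]
eef_pos: [510.2, 145.2, 146.5]
force: [-0.4, -2.2, 3.8]
eef_pos: [510.4, 144.9, 144.8]
force: [0.1, -2.8, 7.0]
```

```bash
python3 -m crank '[[[0,0,0,-1,0],[0,0,0,-1,0],[0,0,0,0,0]]]'|grep -E "pos|force"
python3 -m crank '[[[0,0,0,-1,0],[0,0,0,0,0]]]'|grep -E "pos|force"
python3 -m crank '[[[0,0,0,-0.7,0],[0,0,0,0,0]]]'|grep -E "pos|force"
```

```text
eef_pos: [510.4, 144.8, 143.2]
force: [-0.7, -3.1, 6.9]
eef_pos: [510.4, 144.7, 142.5]
force: [-1.9, -4.1, 8.2]
eef_pos: [510.4, 144.7, 142.0]
force: [-0.6, -4.2, 9.9]
```

```bash
python3 -m crank '[[[0,0,0,-0.6,0],[0,0,0,0,0]]]'|grep -E "pos|force"
python3 -m crank '[[[0,0,0,15,0],[0,0,0,25,0],[0,0,0,30,0],[0,0,0,30,0],[0,0,0,30,0]]]'|grep -E "pos|force"
python3 -m crank '[[[0.7,-8,-30,0,0],[0.7,-8,-35,0,0],[0.7,0,-35,0,0],[0.7,0,-35,0,0],[0.7,0,-35,0,0]]]'
python3 - <<'E'
from h import *
for n in("top","side"):
    im=get_image(n); np.save(n+"1.npy",im,allow_pickle=True); save(im,n+"1.png",(240,120,440,290),4)
E
```

```text
eef_pos: [510.5, 144.7, 141.6]
force: [-1.7, -4.4, 10.3]
eef_pos: [509.1, 146.3, 270.5]
force: [1.0, 0.2, 0.5]
t: 13.18
eef_pos: [493.4, -24.8, 269.6]
orientation: [[0.99, 0.139, -0.001], [0.139, -0.99, 0.003], [-0.0, -0.003, -1.0]]
force: [0.2, 0.4, -0.3]
grip_width: 30.4
```

View pics/side1.png

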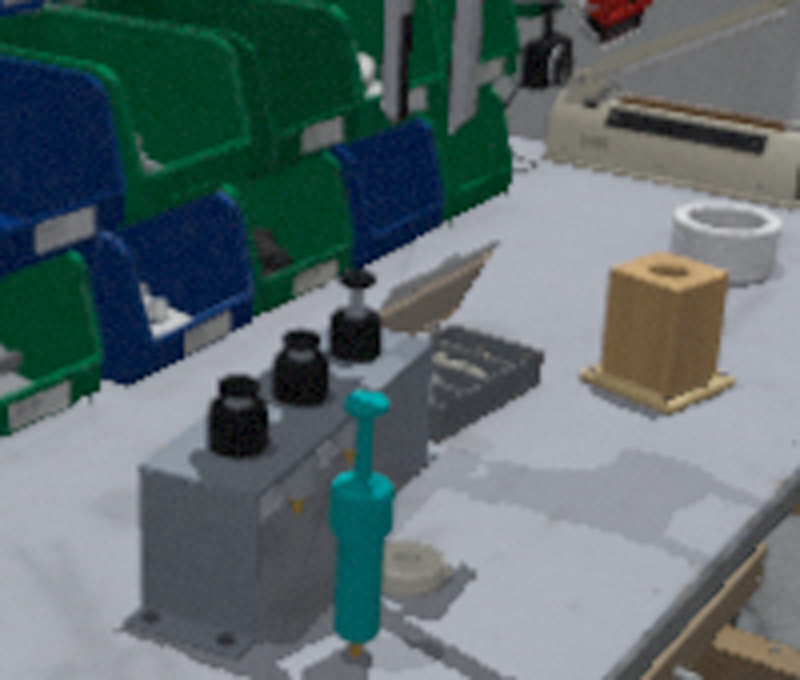

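View pics/top1.png

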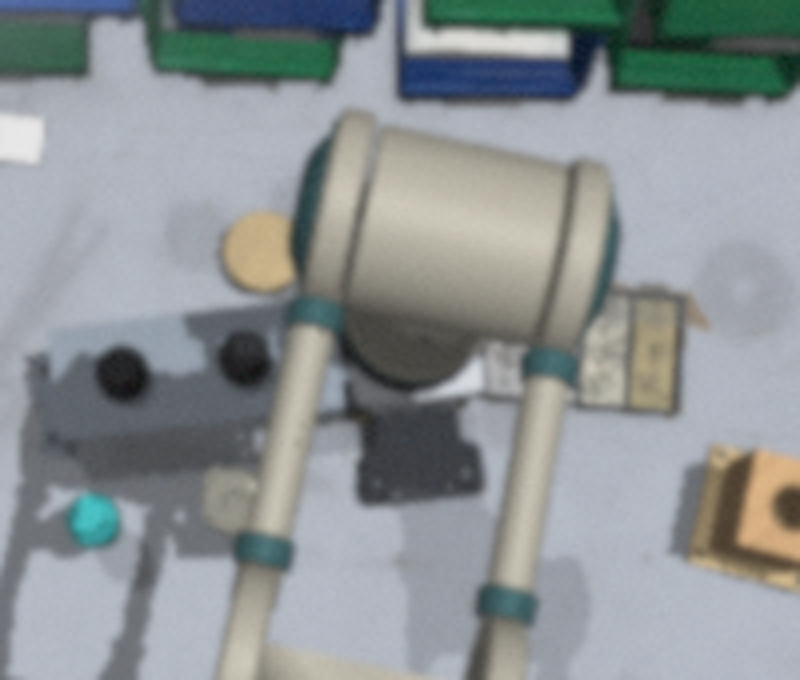

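```bash
python3 -m crank '[[[0.7,20,2,0,0],[0.7,20.5,2,0,0],[0.7,0,0,-20,0],[0.7,0,0,-30,0],[0.7,0,0,-30,0]]]'
python3 -m crank '[[[0.7,0,0,-30,0],[0.7,0,0,-25,0],[0.7,0,0,-15,0],[0.7,0,0,-8,0],[0.7,0,0,0,0]]]'
```

```text
t: 13.7
eef_pos: [535.3, -18.9, 189.2]
orientation: [[0.99, 0.138, 0.001], [0.138, -0.99, 0.002], [0.002, -0.002, -1.0]]
force: [0.7, 0.0, -0.4]
grip_width: 65.5
t: 14.12
eef_pos: [533.0, -19.2, 110.0]
orientation: [[0.99, 0.138, -0.005], [0.138, -0.99, 0.002], [-0.004, -0.003, -1.0]]
force: [-0.3, 0.1, 0.9]
grip_width: 66.0
```

```bash
python3 -m crank '[[[0.7,0,-1,-5,0],[0.7,0,0,0,0]]]'
python3 -m crank '[[[0.5,0,0,0,0],[0.4,0,0,0,0],[0.3,0,0,0,0],[0.3,0,0,0,0],[0.3,0,0,0,0]]]' 25
```

```text
t: 14.28
eef_pos: [535.2, -21.5, 107.5]
orientation: [[0.99, 0.138, 0.001], [0.138, -0.99, 0.0], [0.001, -0.0, -1.0]]
force: [0.1, -1.0, 0.2]
grip_width: 65.9
t: 14.7
eef_pos: [535.4, -21.8, 107.8]
orientation: [[0.991, 0.137, 0.002], [0.137, -0.991, -0.0], [0.002, 0.0, -1.0]]
force: [2.3, -0.3, -0.1]
grip_width: 36.2
```

```bash
python3 -m crank '[[[0.5,0,0,0,0],[0.5,0.5,0,-3.5,0],[0.5,0,0,0,0]]]'
python3 -m crank '[[[0.3,0,0,0,0],[0.3,0,0,0,0],[0.3,0,0,0,0],[0.3,0,0,0,0]]]' 35
```

```text
t: 14.95
eef_pos: [534.8, -21.8, 103.2]
orientation: [[0.99, 0.138, -0.001], [0.138, -0.99, 0.0], [-0.001, -0.0, -1.0]]
force: [-0.5, 0.5, 0.2]
grip_width: 46.8
t: 15.28
eef_pos: [535.1, -21.8, 103.6]
orientation: [[0.99, 0.138, -0.0], [0.138, -0.99, 0.0], [-0.0, -0.0, -1.0]]
force: [0.4, 0.3, -1.7]
grip_width: 35.1
```

```bash
python3 -m crank '[[[0.3,0,0,3,0],[0.3,0,0,5,0],[0.3,0,0,10,0],[0.3,0,0,15,0],[0.3,0,0,15,0]]]'
python3 -m crank '[[[0.3,0,0,25,0],[0.3,0,0,25,0],[0.3,0,0,25,0],[0.3,0,0,25,0],[0.3,0,0,15,0]]]'
python3 -m crank '[[[0.3,0,0,10,0],[0.3,0,0,10,0],[0.3,0,0,0,0]]]'
```

```text
t: 15.7
eef_pos: [535.0, -21.8, 152.8]
orientation: [[0.99, 0.138, -0.0], [0.138, -0.99, 0.0], [-0.0, -0.0, -1.0]]
force: [-0.1, 0.7, -2.2]
grip_width: 36.0
t: 16.12
eef_pos: [535.8, -21.9, 270.8]
orientation: [[0.99, 0.138, 0.004], [0.138, -0.99, -0.001], [0.004, 0.001, -1.0]]
force: [1.2, 1.1, -2.0]
grip_width: 35.3
t: 16.37
eef_pos: [535.8, -21.9, 288.8]
orientation: [[0.99, 0.138, 0.003], [0.138, -0.99, -0.001], [0.003, 0.001, -1.0]]
force: [-0.8, 0.3, -1.3]
grip_width: 35.6
```

```bash
python3 - <<'E'
from fit import *
T=np.load("top0.npy",allow_pickle=True).item(); D=np.load("side0.npy",allow_pickle=True).item()
for im,n in((T,"top"),(D,"side")):
    w=world(im); m=(w[...,2]>40)&(w[...,0]>380)&(w[...,0]<620)&(w[...,1]<-60)&(w[...,1]>-420)
    k,lab,st,c=cv2.connectedComponentsWithStats(m.astype(np.uint8))
    for i in range(1,k):
        if st[i,4]>20: q=w[lab==i]; print(n,st[i],np.nanmin(q,0).round(),np.nanmax(q,0).round())
    a=np.linspace(0,2*np.pi,60)
    disc=lambda x,y:[np.c_[x+16*np.cos(a),y+16*np.sin(a),np.full(60,100.)]]
    c=proj(im,[430,-325,100])[0]; u,v=int(round(c[0])),int(round(c[1]))
    h=(8,8) if n=="top" else (8,4)
    print(n,(u,v),*fit_xy(im,(430,-325),disc,(u-h[0],v-h[1],u+h[0]+1,v+h[1]+1)))
    save(im,n+"hole.png",(u-20,v-18,u+20,v+20),12)
E
```

```text
top [363 189  55  14 468] [ 551. -268.   40.] [ 601. -117.  127.]
top [344 191   7  31 146] [501. -78.  40.] [581. -60. 107.]
top [419 233  34  30 731] [ 389. -366.   40.] [ 470. -283.  109.]
top (438, 247) [ 430.28629911 -324.75139973] 65.72042772903892
side [334 180  31  45 483] [ 503. -269.   40.] [598. -60. 123.]
side [390 182  32  28 677] [ 390. -365.   40.] [ 473. -279.  102.]
side (407, 187) [ 430.66357422 -323.05541992] 595.9327508171142
```

View pics/sidehole.png

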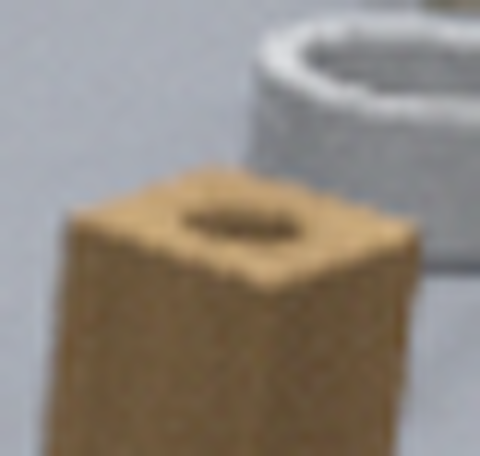

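View pics/tophole.png

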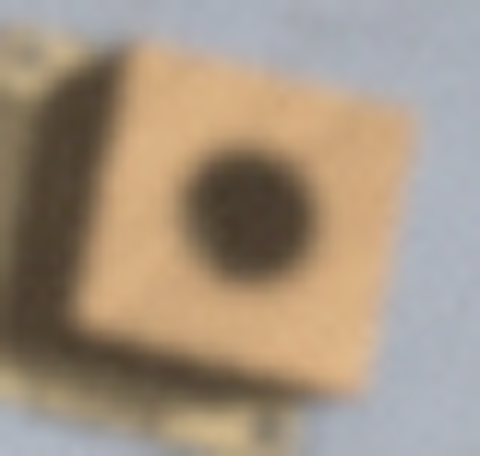

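```bash
python3 -m crank '[[[0.3,-5,-14,0,0],[0.3,-11,-32,0,0],[0.3,-13,-37.5,0,0],[0.3,-13,-37.5,0,0],[0.3,-13,-37.5,0,0]]]'
python3 -m crank '[[[0.3,-13,-37.5,0,0],[0.3,-13,-37.5,0,0],[0.3,-11,-32,0,0],[0.3,-8,-22,0,0],[0.3,-5,-15,0,0]]]'
python3 -m crank '[[[0.3,0,0,-15,0],[0.3,0,0,-15,0],[0.3,0,0,-15,0],[0.3,0,0,-8,0],[0.3,0,0,0,0]]]'
python3 - <<'E'
from h import *
for n in("top","side"):
    im=get_image(n); np.save(n+"2.npy",im,allow_pickle=True); save(im,n+"2.png",(330,80,500,280),3.0)
E
```

```text
t: 16.78
eef_pos: [478.8, -181.1, 285.6]
orientation: [[0.99, 0.139, -0.002], [0.139, -0.99, 0.001], [-0.002, -0.001, -1.0]]
force: [1.1, -0.3, -2.3]
grip_width: 35.3
t: 17.2
eef_pos: [428.3, -326.5, 285.2]
orientation: [[0.991, 0.135, -0.003], [0.135, -0.991, 0.001], [-0.002, -0.002, -1.0]]
force: [-0.2, 0.1, -2.5]
grip_width: 35.4
t: 17.62
eef_pos: [428.7, -323.0, 230.9]
orientation: [[0.991, 0.137, -0.004], [0.137, -0.991, 0.004], [-0.004, -0.005, -1.0]]
force: [0.3, -0.2, -1.8]
grip_width: 35.4
```

View pics/side2.png

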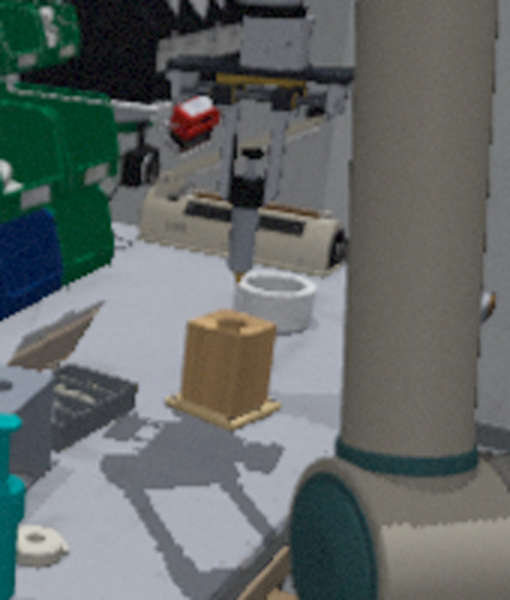

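View pics/top2.png

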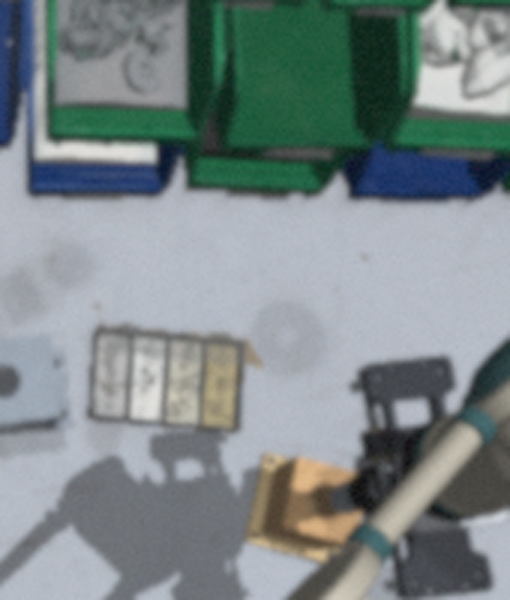

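```bash
python3 - <<'E'
from fit import *
from scipy.optimize import least_squares
D=np.load("side2.npy",allow_pickle=True).item(); T=np.load("top2.npy",allow_pickle=True).item()
R,_=cv2.Rodrigues(np.array(D["rvec"],float)); C=-R.T@np.array(D["tvec"],float).ravel(); print("cam",C.round())
s=get_state(); p=s["eef_pos"]; o=np.array(s["orientation"]); print(np.round(p,1))
print("proj axis",[np.round(proj(D,[p[0],p[1],z])[0],1).tolist() for z in(225,200,180,160,143)])
w=world(D)
for z0,z1 in((145,158),(163,180),(180,195),(195,215),(215,226),(228,256)):
    m=(abs(w[...,0]-p[0])<25)&(abs(w[...,1]-p[1])<25)&(w[...,2]>z0)&(w[...,2]<z1)
    q=w[m]; r=14 if z0<228 else 18
    if len(q)<6: print(z0,len(q)); continue
    f=least_squares(lambda c:np.hypot(q[:,0]-c[0],q[:,1]-c[1])-r,[p[0],p[1]],loss="soft_l1")
    v,u=np.where(m); print(z0,z1,len(q),np.round(q.min(0),1),np.round(q.max(0),1),"fit",f.x.round(1),"rms",round(np.sqrt((f.fun**2).mean()),1),"cols",u.min(),u.max(),"rows",v.min(),v.max())
w=world(T); m=(abs(w[...,0]-p[0])<40)&(abs(w[...,1]-p[1])<40)&(w[...,2]>120)
print(m.sum())
E
```

```text
cam [-23. 868. 539.]
[ 430.1 -324.1  233.5]
proj axis [[411.4, 149.3], [410.6, 157.1], [409.9, 163.2], [409.2, 169.3], [408.6, 174.4]]
145 158 8 [ 425.1 -329.6  145.5] [ 436.4 -318.7  156.9] fit [ 421.8 -332. ] rms 2.1 cols 407 410 rows 170 173
163 180 47 [ 416.3 -326.7  163.2] [ 444.7 -307.7  180. ] fit [ 430.8 -324.7] rms 1.5 cols 405 414 rows 164 169
180 195 43 [ 416.4 -324.3  180.2] [ 442.1 -306.   195. ] fit [ 430.4 -324.6] rms 1.9 cols 406 414 rows 159 164
195 215 56 [ 416.  -330.   195.5] [ 444.7 -306.6  215. ] fit [ 431.5 -324.8] rms 2.3 cols 406 415 rows 153 159
215 226 32 [ 416.8 -327.6  215.3] [ 442.7 -307.5  225.9] fit [ 431.7 -325. ] rms 1.7 cols 407 415 rows 149 153
228 256 135 [ 405.4 -323.5  228. ] [ 454.4 -302.9  255.6] fit [ 430.9 -323.7] rms 3.5 cols 403 419 rows 140 149
3466
```

```bash
python3 -m crank '[[[0.3,0,0,-10,0],[0.3,0,0,-14,0],[0.3,0,0,-10,0],[0.3,0,0,-6,0],[0.3,0,0,0,0]]]'
python3 -m crank '[[[0.3,0,0,-4,0],[0.3,0,0,-3,0],[0.3,0,0,-2,0],[0.3,0,0,0,0]]]'
python3 - <<'E'
from h import *
im=get_image("side"); save(im,"side3.png",(380,130,440,220),6); np.save("side3.npy",im,allow_pickle=True)
print(get_state()["eef_pos"])
E
```

```text
t: 18.13
eef_pos: [429.6, -323.5, 192.4]
orientation: [[0.99, 0.138, -0.002], [0.138, -0.99, 0.002], [-0.002, -0.002, -1.0]]
force: [0.2, -0.3, -2.6]
grip_width: 35.6
t: 18.47
eef_pos: [430.1, -324.2, 184.6]
orientation: [[0.99, 0.138, -0.0], [0.138, -0.99, 0.0], [-0.0, -0.0, -1.0]]
force: [0.4, 0.9, -1.8]
grip_width: 35.3
[ 430.21829444 -324.31483794  184.85511688]
```

View pics/side3.png

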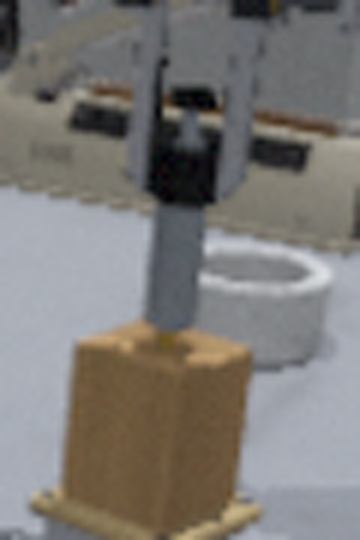

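The nozzle is centred over the hole mouth at crop (168,340). I'll lower it with force checks.

```bash
python3 -m crank '[[[0.3,0,0,-3,0],[0.3,0,0,-3,0],[0.3,0,0,-3,0]]]'|grep -E "pos|force"
python3 -m crank '[[[0.3,0,0,-2,0],[0.3,0,0,-2,0]]]'|grep -E "pos|force"
python3 -m crank '[[[0.3,0,0,-2,0],[0.3,0,0,-2,0]]]'|grep -E "pos|force"
```

```text
eef_pos: [430.2, -324.3, 175.6]
force: [-0.2, -0.5, -1.8]
eef_pos: [430.1, -324.2, 171.4]
force: [-0.2, 0.5, -1.4]
eef_pos: [430.2, -324.3, 167.6]
force: [-0.3, -0.5, -1.3]
```

```bash
python3 -m crank '[[[0.3,0,0,-3,0],[0.3,0,0,-3,0],[0.3,0,0,-3,0],[0.3,0,0,-3,0]]]'|grep -E "pos|force"
python3 -m crank '[[[0.3,0,0,-3,0],[0.3,0,0,-3,0],[0.3,0,0,-3,0],[0.3,0,0,-3,0]]]'|grep -E "pos|force"
```

```text
eef_pos: [430.1, -324.3, 155.4]
force: [-0.3, 0.4, -1.3]
eef_pos: [430.2, -324.3, 143.5]
force: [-0.6, -1.0, -1.8]
```

Free of contact; the barrel is in the hole.

```bash
python3 -m crank '[[[0.3,0,0,-5,0],[0.3,0,0,-5,0],[0.3,0,0,-5,0],[0.3,0,0,-5,0],[0.3,0,0,-5,0]]]'|grep -E "pos|force"
python3 -m crank '[[[0.3,0,0,-4,0],[0.3,0,0,-4,0],[0.3,0,0,-2,0]]]'|grep -E "pos|force"
python3 -m crank '[[[0.3,0,0,-1.5,0],[0.3,0,0,-1,0]]]'|grep -E "pos|force"
```

```text
eef_pos: [430.1, -324.2, 118.2]
force: [1.2, -0.6, -1.7]
eef_pos: [430.0, -324.1, 108.1]
force: [-0.2, 0.0, -1.7]
eef_pos: [430.2, -324.3, 106.1]
force: [0.5, 0.5, -2.0]
```

```bash
python3 -m crank '[[[0.3,0,0,-1,0],[0.3,0,0,0,0]]]'|grep -E "pos|force"
python3 -m crank '[[[0.3,0,0,-0.8,0],[0.3,0,0,0,0]]]'|grep -E "pos|force"
python3 -m crank '[[[0.3,0,0,-0.5,0],[0.3,0,0,0,0]]]'|grep -E "pos|force"
```

```text
eef_pos: [430.2, -324.3, 105.3]
force: [0.2, 0.8, -1.7]
eef_pos: [430.2, -324.3, 104.5]
force: [-0.5, 0.5, -1.4]
eef_pos: [430.2, -324.3, 104.0]
force: [0.2, -0.7, -2.0]
```

```bash
python3 -m crank '[[[0.3,0,0,-0.6,0],[0.3,0,0,0,0]]]'|grep -E "pos|force"
python3 -m crank '[[[0.3,0,0,-0.6,0],[0.3,0,0,0,0]]]'|grep -E "pos|force"
```

```text
eef_pos: [430.3, -324.3, 103.6]
force: [-1.3, -0.3, -0.3]
eef_pos: [430.3, -324.4, 103.6]
force: [-1.2, 0.4, 5.0]
```

Seated (contact at 103.6, same as in the rack). Releasing.

```bash
python3 -m crank '[[[0.42,0,0,0.5,0],[0.5,0,0,0,0],[0.6,0,0,0,0],[0.7,0,0,0,0],[0.7,0,0,0,0]]]'
python3 -m crank '[[[0.7,0,0,10,0],[0.7,0,0,20,0],[0.7,0,0,30,0],[0.7,0,0,35,0],[0.7,0,0,35,0]]]'
python3 -m crank '[[[0.7,-25,-30,10,0],[0.7,-25,-30,0,0],[0.7,-25,-30,0,0],[0.7,-20,-30,0,0],[0.7,-20,-30,0,0]]]'
python3 -m crank '[[[0.7,-15,-30,0,0],[0.7,-10,-20,0,0],[0.7,0,0,0,0],[0.7,0,0,0,0]]]'
python3 - <<'E'
from h import *
for n in("top","side"):
    im=get_image(n); np.save(n+"4.npy",im,allow_pickle=True); save(im,n+"4.png",(240,140,480,300),3.3)
E
```

```text
t: 21.85
eef_pos: [430.2, -324.3, 103.1]
orientation: [[0.99, 0.138, -0.0], [0.138, -0.99, 0.0], [-0.0, -0.0, -1.0]]
force: [-0.6, 0.5, -0.4]
grip_width: 62.7
t: 22.27
eef_pos: [429.8, -323.9, 235.0]
orientation: [[0.99, 0.138, -0.0], [0.138, -0.99, 0.001], [-0.0, -0.001, -1.0]]
force: [-0.2, -1.1, -1.0]
grip_width: 65.7
t: 22.68
eef_pos: [314.0, -475.5, 244.5]
orientation: [[0.99, 0.138, 0.001], [0.138, -0.99, -0.001], [0.001, 0.001, -1.0]]
force: [0.2, -0.7, -0.1]
grip_width: 65.7
t: 23.02
eef_pos: [289.6, -524.9, 243.4]
orientation: [[0.991, 0.135, 0.0], [0.135, -0.991, 0.001], [0.0, -0.001, -1.0]]
force: [-0.2, 0.8, 1.0]
grip_width: 66.0
```

View pics/side4.png

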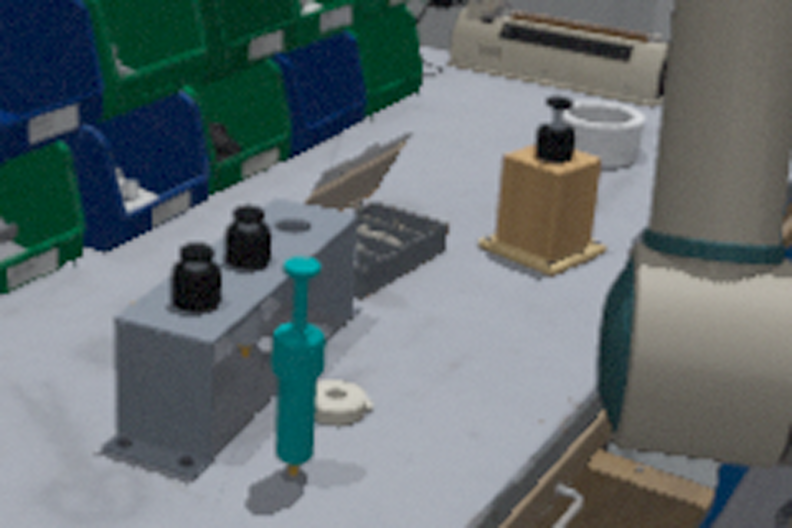

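View pics/top4.png

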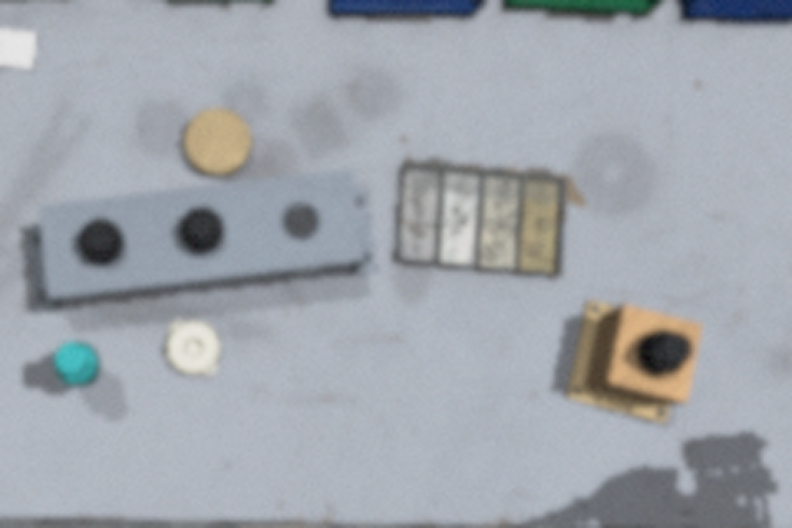

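```bash
python3 - <<'E'
from h import *
for n in("side","top"):
    im=np.load(n+"4.npy",allow_pickle=True).item(); w=world(im); dark=im["pixels"].max(-1)<75
    for nm,x,y in(("a",510,146),("b",522,62),("c",430.3,-324.3)):
        m=(np.hypot(w[...,0]-x,w[...,1]-y)<26)&(w[...,2]>103)&dark; q=w[m]
        print(n,nm,m.sum(),np.round(np.nanpercentile(q[:,2],[2,50,90,98]),1) if m.sum() else "", np.round(q.mean(0),1) if m.sum() else "")
    save(im,n+"5.png",(385,150,455,265) if n=="side" else (405,220,475,280),5)
E
```

```text
side a 236 [103.6 123.8 143.1 144.6] [505.8 154.5 123.7]
side b 195 [103.8 124.2 143.  145. ] [517.9  70.9 123.6]
side c 122 [103.4 122.1 155.3 158.8] [ 425.5 -313.6  123.8]
top a 124 [121.  139.2 145.6 147.2] [507.1 144.3 136.3]
top b 117 [122.6 139.7 145.1 147.8] [519.2  62.1 136.5]
top c 134 [105.9 131.5 160.3 162.6] [ 427.4 -317.9  138.3]
```

View pics/side5.png

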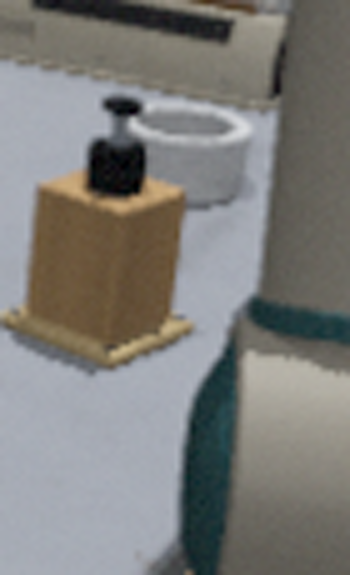

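c hangs upright on its cap in the holder, with its button still at about 158 mm. a and b are home at about 144 mm, and nothing else has moved.

```bash
python3 -c "
from h import *
print(ticket.hand_in())"
```

```text
the job is handed in; nothing more can be done
None
```

The job is done and handed in at about 23 s of the 67 s allowed; `hand_in` reported no verdict.

- **Syringe c (clogged):** its drag jumped from about 4 N to 7–8 N with the button at z ≈ 158 mm, so I stopped there. I lifted it by its cap and lowered it into the wooden holder. It met no resistance until the cap seated, at about 5 N.
- **Syringes a and b (free):** both ran at an even 4 N or so and are pressed home on their buffers with about 10–11 N. Their buttons now stand about 14 mm above the caps, within the 10–16 mm for fully home.
- **Force limit:** the highest pressing force I read was about 11 N, against the 25 N limit. I read forces only at the end of each short move, not continuously.
- **Last checks:** the final pictures show c upright on its cap, with its button at z ≈ 158–162 mm, in line with where it stopped. The turquoise look-alike and the other items are where they were, and the gripper is open and clear.
- **Disagreements:**
  - The two cameras differed by up to about 3 mm in the y position of c, and by about 2 mm for the holder hole.
  - On the buffers the force rose about 2 mm lower than the nominal height.
  - I had to reopen and lower the first grasp of c by a few millimetres before lifting, because it sat high on the cap.

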